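Snap the lid of the corn box shut all round

TASK

The lid of the corn box is only laid on: all four sides of its blue rim still stand up. Press the rim down with the fingertips, going round it, until every side has clicked fully shut, without lifting, tipping or shoving the box away and without disturbing the things around it.

Things in the scene. Friction and masses are not known exactly. Their poses are not given: they have to be found in the camera images.
- food_box: Clear food box of peeled corn cobs with a blue-rimmed lid, loose, 1.2 to 2 kg. Lid 172 mm along x, 242 mm along y; shut, its top is 98 mm above the underside. Origin: centre of the underside; z up, y the long way, front (-x) towards the robot at yaw 0. The clear middle of the lid (120 x 190 mm, top at 93 mm) already sits in the mouth; pressing it does nothing. Corner cuts part the rim into four sides.
- lid_front (a joint): Bend, rad, of the front (-x) side of the rim, 26 mm wide, about its inner edge (95 mm high, 60 mm from the box's centre): 0 sloping up outwards, outer edge 7 mm too high; 0.27 flat and clicked shut, against a hard stop. Firm at first; about 12 N (11 to 14) straight down at its press point snap it over a bead at about half travel and it stays down; let go earlier, it springs back.
- lid_back (a joint): The same for the back (+x) side; inner edge also 60 mm from the box's centre.
- lid_left (a joint): The same for the left (+y) short side; inner edge 95 mm from the box's centre.
- lid_right (a joint): The same for the right (-y) short side; inner edge 95 mm from the box's centre.
- press_front (a point): Where to press the front side: the middle of its length, on its top surface, 17 mm out from its inner edge and 9 mm in from its outer edge; moves with it and comes down 4.5 mm as the side shuts.
- press_back (a point): The same on the back side.
- press_left (a point): The same on the left short side.
- press_right (a point): The same on the right short side.
- pump_bottle: Bystander, loose: hand-gel bottle with a white pump, 55 mm across, 144 mm high. Origin: centre of the underside.
- salt_jar: Bystander, loose: salt jar with a red cap, 56 mm across, 85 mm high. Origin: centre of the underside.
- green_cob: Bystander, loose: corn cob in its green husk, 200 mm long, 52 mm thick, lying along its x. Origin: on the underside at its middle.
- butter_brush: Bystander, loose: butter brush, 190 mm long, lying flat along its x.

How it is judged:
By the outcome, as a careful person would: the job done as asked, in the order asked, and still so for the second after the job is handed in, with the robot touching nothing.
It also fails if it takes over 45 s, if anything falls off the work surface, if the arm or the gripper's body presses on something with over 40 N, if the wrist force passes 120 N, or if a joint passes its speed limit or range.

ROBOT

A 7-joint arm with a two-finger parallel gripper is mounted at the origin on the work surface. World frame = base frame: x ahead of the robot, y to its left, z up, the work surface at z = 0. Lengths are in m, angles in rad, forces in N, time in s.
With the tool pointing down it reaches from about 0.375 to 0.925 m from the base axis. Payload 3.1 kg.
Tool frame: the origin (TCP) lies between the finger pads; the fingertips stand 19 mm ahead of it and the grasp point (between the pads) is the TCP; z points along the fingers, y is the direction in which the jaws open and shut (so a half turn about z gives the same grasp; the last joint's range is limited). The gripper opens to 85 mm and grips with 20 to 120 N. Pads are 22 mm wide; open, the fingers measure 114 mm over their backs; the gripper's body (76 mm by 85 mm) begins 54 mm behind the grasp point. The pads swing forward as they close: fully open they stand 13 mm farther back than shut.
Start: joints at [1.109, 0.383, 0.044, 1.598, -0.018, 1.161, -0.05], TCP at [0.231, -0.607, 0.227] pointing down, gripper open.
Joint ranges: [-2.61, 2.61], [-0.41, 2.15], [-1.48, 1.57], [0, 2.5], [-1.57, 4.71], [0.05, 1.97], [-2.85, 2.85]. Speed limits (rad/s): [2.79, 2.79, 3.14, 3.14, 3.14, 3.14, 3.14].

INTERFACE

Orientations are given as a unit quaternion [x, y, z, w].
In Python, from bench import move_ptp, movel, move_j, move_gripper, pause, inverse_kinematics, read_camera, camera_params, MotionError, sign_off, look_for, tip_of, read_time_s, read_qpos, read_joint_vel, read_effort, read_eef_pos, read_tcp_rot, read_ft_force, read_ft_torque, read_finger_gap gives the robot as it stands. Calls block until the motion is done:
- move_ptp(position, orientation): joint-space move of the TCP to a pose.
- movel(position, orientation=None, speed=0.15): straight line of the TCP; orientation=None keeps the orientation; speed is the mean speed in m/s.
- move_j(angles): joint-space move.
- move_gripper(opening, effort=None): finger opening in m; effort is the grip in N (None keeps the last); returns when the fingers have stopped.
- pause(seconds).
- inverse_kinematics(position, orientation): joint angles nearest the present ones, or None.
- read_camera(name): name is "scene" or "top" or "wrist"; returns the picture (480x640x3 uint8, red, green, blue); there is no depth.
- camera_params(name): a dict with "K" (3x3 intrinsics, pixels), "camera_from_world" (4x4, takes a point from world to camera coordinates). Camera axes: x right, y down, z forward; pixel columns grow to the right and rows downward; lengths in m; the calibration is good to about 2 mm. A picture is of the moment at which its call begins: read the wrist's pose just before it. camera_params takes no time and is no camera call; for the wrist camera it gives the pose at the moment of the call.
A pose or a line that the arm cannot do raises MotionError and nothing moves.
- sign_off(): hands the job in, once; it reports no verdict.
Trained networks look in the newest picture that a camera, given by its name, has taken for a name from the list of things; names that differ only in an ending like _2 or _b are one class to them, and where a whole thing is asked for, a point or a joint stands for the part that bears it (a point fixed in the world has none). Each returns a list of dicts, best first, with "confidence" (0 to 1); they miss things now and then, are a little off and sometimes report something else, mostly with a low value. They report only what shows in the picture. A call takes as long as a camera call.
- look_for(camera, name): "at" ([column, row] in pixels, amid what is visible of it).
- tip_of(camera, name): "at" ([column, row] in pixels: a listed point, or the origin of a listed thing).
Readings, each from a call of its own:
- read_time_s(): time.
- read_qpos(): joint angles.
- read_joint_vel(): joint speeds.
- read_effort(): joint torques, N m.
- read_eef_pos(): TCP position.
- read_tcp_rot(): TCP orientation.
- read_ft_force(): force on the tool from outside, world axes, zero at the start.
- read_ft_torque(): the same for the moment, N m.
- read_finger_gap(): finger opening in m.
Only numpy, scipy, OpenCV 4.12 (cv2) and the standard library are available. Lean on these libraries where they do the work, as an engineer would, in place of code of your own. Each camera call takes 0.05 s, during which the arm holds its last target.

## Working session

There is one attempt and no reset: what is moved stays moved. The work goes in short steps, each a Python script; the robot and the scene stay as the last script left them, time stands still between calls to the robot, and variables do not carry over. Pictures are saved under pics/ and viewed, and the job is handed in when it is done.

```bash
mkdir -p pics; ls; python3 - <<'E'
from bench import *
import cv2
for c in ["scene","top","wrist"]:
    im=read_camera(c); cv2.imwrite(f"pics/{c}0.png",im[:,:,::-1])
    for n in ["food_box","press_front","press_back","press_left","press_right"]:
        print(c,n,[(d["at"],d["confidence"]) for d in tip_of(c,n)][:3])
for n in ["pump_bottle","salt_jar","green_cob","butter_brush"]:
    print(n,[(d["at"],d["confidence"]) for d in tip_of("top",n)][:3])
print(read_time_s(),read_eef_pos(),read_tcp_rot(),read_ft_force())
E
```

```text
pics
scene food_box [([111.6, 269.5], 0.74), ([228.8, 277.1], 0.65)]
scene press_front [([231.7, 209.4], 0.97)]
scene press_back [([207.9, 293.3], 0.86), ([229.9, 275.2], 0.2)]
scene press_left [([293.8, 255.7], 0.58)]
scene press_right [([229.8, 277.7], 0.75), ([148.2, 244.9], 0.66)]
top food_box [([393.4, 270.6], 0.87)]
top press_front [([382.1, 306.6], 0.63)]
top press_back [([432.9, 233.2], 0.8), ([360.4, 340.5], 0.68)]
top press_left [([355.3, 230.0], 0.85)]
top press_right [([458.3, 307.3], 0.76), ([353.6, 229.6], 0.39)]
wrist food_box []
wrist press_front []
wrist press_back []
wrist press_left []
wrist press_right []
pump_bottle [([317.8, 211.1], 0.67)]
salt_jar [([472.8, 217.9], 0.59)]
green_cob [([487.1, 329.4], 0.58)]
butter_brush [([357.7, 339.6], 0.95)]
1.1 [ 0.23132462 -0.60744986  0.22717822] [ 9.83499786e-01  1.80909289e-01  3.13167787e-05 -1.20544789e-05] [-1.04592856 -0.61507748  0.72107342]
```

View pics/scene0.png

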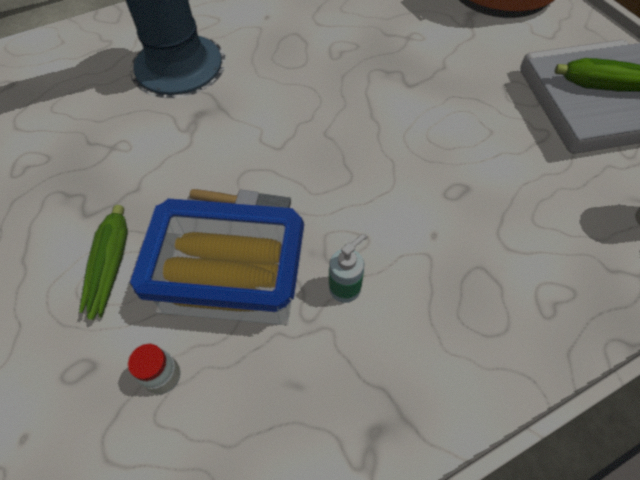

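View pics/top0.png

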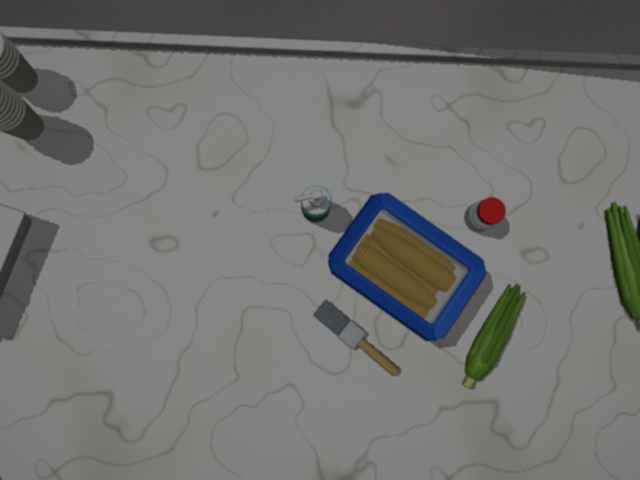

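The top view shows the box centred near (407,266) and turned. The pump is at (317,204), the salt jar at (487,213), the cob at (495,335) and the brush at (357,338). I'll fit the box pose to the blue rim in both views.

```bash
cat > h.py <<'E'
from bench import *
import cv2, numpy as np
from scipy.optimize import minimize
def proj(c,P,par=None):
    p=par or camera_params(c); K=np.array(p["K"]);T=np.array(p["camera_from_world"])
    q=np.c_[P,np.ones(len(P))]@T[:3].T@K.T
    return q[:,:2]/q[:,2:]
def back(c,uv,z,par=None):
    p=par or camera_params(c); K=np.array(p["K"]);T=np.array(p["camera_from_world"])
    R=T[:3,:3];o=-R.T@T[:3,3];d=R.T@np.linalg.inv(K)@np.array([*uv,1.])
    return o+d*(z-o[2])/d[2]
def w(pose,P):
    x,y,a=pose;P=np.atleast_2d(P);c,s=np.cos(a),np.sin(a)
    return np.c_[x+c*P[:,0]-s*P[:,1],y+s*P[:,0]+c*P[:,1],P[:,2]]
def mask(im):
    i=im.astype(int); return ((i[:,:,2]>i[:,:,0]+45)&(i[:,:,2]>i[:,:,1]+30)).astype(np.uint8)
def sides(zo):
    X=60+np.sqrt(26**2-(zo-98)**2);Y=X+35;L=[]
    for sx in(-1,1): L.append([[sx*60,-93,98],[sx*60,93,98],[sx*X,100,zo],[sx*X,-100,zo]])
    for sy in(-1,1): L.append([[-60,sy*95,98],[60,sy*95,98],[65,sy*Y,zo],[-65,sy*Y,zo]])
    return [np.array(l)/1000. for l in L]
def hull(pose,c,par,zo=105):
    S=sides(zo)
    allp=np.vstack(S); low=allp.copy(); low[:,2]-=.004
    o=cv2.convexHull(np.vstack([proj(c,w(pose,allp),par),proj(c,w(pose,low),par)]).astype(np.float32))
    i=proj(c,w(pose,np.array([[-.06,-.095,.098],[.06,-.095,.098],[.06,.095,.098],[-.06,.095,.098]])),par)
    m=np.zeros((480*1,640),np.uint8)
    cv2.fillPoly(m,[np.int32(o*16+.5)],255,cv2.LINE_AA,4);cv2.fillPoly(m,[np.int32(i*16+.5)],0,cv2.LINE_AA,4)
    return m/255.
def fit(ims,x0,zo=105):
    ps={c:camera_params(c) for c in ims}; M={c:cv2.GaussianBlur(mask(i).astype(float),(0,0),1) for c,i in ims.items()}
    f=lambda p:sum(((cv2.GaussianBlur(hull(p,c,ps[c],zo),(0,0),1)-M[c])**2).sum() for c in ims)
    r=minimize(f,x0,method="Nelder-Mead",options=dict(initial_simplex=np.array(x0)+np.array([[0,0,0],[.02,0,0],[0,.02,0],[0,0,.15]]),xatol=1e-4,fatol=.1))
    return r.x,r.fun
E
python3 - <<'E'
from h import *
ims={c:cv2.imread(f"pics/{c}0.png")[:,:,::-1] for c in("top","scene")}
c0=back("top",(407,266),.1)
l=back("top",(355,230),.1)-c0; print(c0,l)
a=np.arctan2(-l[0],l[1])
for s in (["top"],["scene"],["top","scene"]):
    r=fit({c:ims[c] for c in s},[c0[0],c0[1],a]);print(s,r)
pose=r[0]; np.save("pose.npy",pose)
for c in ims:
    v=np.ascontiguousarray(ims[c][:,:,::-1]); v=cv2.resize(v,None,fx=3,fy=3,interpolation=cv2.INTER_CUBIC)
    for S in sides(105):
        cv2.polylines(v,[np.int32(3*proj(c,w(pose,S))+1)],True,(0,255,255),1)
    u=proj(c,w(pose,[[0,0,.098]]))[0]*3
    v=v[int(max(0,u[1]-300)):int(u[1]+300),int(max(0,u[0]-400)):int(u[0]+400)]
    cv2.imwrite(f"pics/fit_{c}.png",v)
for n,p,h in [("pump",(317.8,211),0),("pumptop",(317,192),.14),("salt",(490,210),.085),("cob",(470,382),.03),("cob2",(518,290),.03),("brush1",(322,308),.01),("brush2",(397,370),.01)]:
    print(n,back("top",p,h).round(3))
E
```

```text
[ 0.56285985 -0.10346102  0.1       ] [0.06015392 0.09200196 0.        ]
['top'] (array([ 0.56347575, -0.10306085, -0.59048105]), np.float64(133.9417958131956))
['scene'] (array([ 0.56616995, -0.10251357, -0.59833897]), np.float64(325.7001695390517))
['top', 'scene'] (array([ 0.56431923, -0.10242002, -0.58281036]), np.float64(522.2292490079484))
pump [0.673 0.053 0.   ]
pumptop [0.679 0.058 0.14 ]
salt [ 0.67  -0.256  0.085]
cob [ 0.359 -0.236  0.03 ]
cob2 [ 0.53  -0.328  0.03 ]
brush1 [0.486 0.039 0.01 ]
brush2 [ 0.375 -0.104  0.01 ]
```

View pics/fit_top.png

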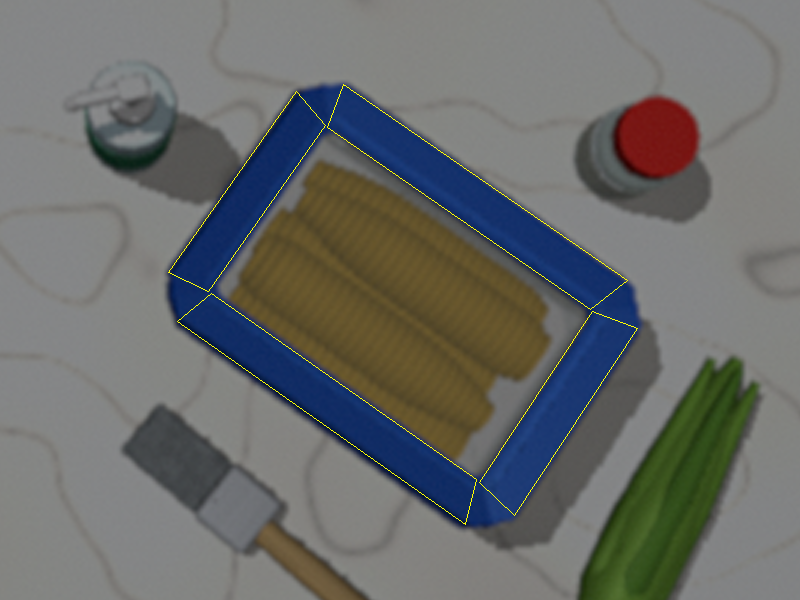

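View pics/fit_scene.png

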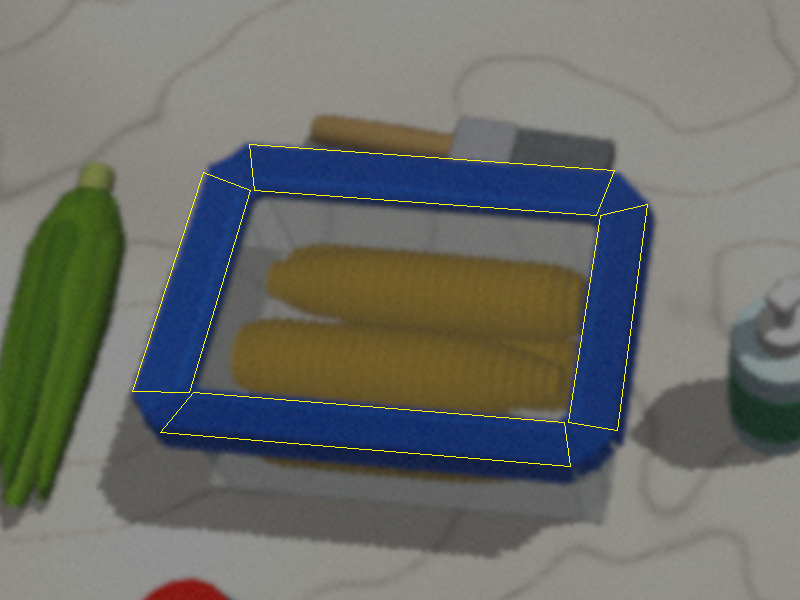

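The fit agrees across views to about 2 mm, so I'll press the front side first in small force-checked steps.

```bash
python3 - <<'E'
import numpy as np; np.save("pose.npy",[.5643,-.1028,-.588])
E
cat >> h.py <<'E'
from scipy.spatial.transform import Rotation
LOC={"front":(-.077,0,0),"back":(.077,0,0),"left":(0,.112,0),"right":(0,-.112,0)}
def quat(side,pose):
    along=pose[2]+(np.pi/2 if side in("front","back") else 0)
    best=None
    p=w(pose,[LOC[side]])[0]
    for k in(0,np.pi):
        y=np.array([np.cos(along+k),np.sin(along+k),0]);z=np.array([0,0,-1.]);x=np.cross(y,z)
        q=Rotation.from_matrix(np.c_[x,y,z]).as_quat()
        j=inverse_kinematics([p[0],p[1],.19],q)
        if j is None: continue
        d=np.abs(np.array(j)-np.array(read_qpos())).max()
        if best is None or d<best[0]: best=(d,q,j)
    return p,best[1],best[2]
def press(side,pose,z0,zmin,Fstop=24,step=.001):
    p,q,j=quat(side,pose)
    print(side,p.round(4),np.round(j,2),"t",read_time_s())
    move_ptp([p[0],p[1],.19],q)
    movel([p[0],p[1],z0],q,speed=.12)
    pause(.15); b=np.mean([read_ft_force() for _ in range(5)],0); z=z0;log=[];ok=False
    while z>zmin:
        z-=step; movel([p[0],p[1],z],q,speed=.02)
        f=np.array(read_ft_force())-b; log.append((round(z*1e3,1),round(read_eef_pos()[2]*1e3,1),f.round(1).tolist()))
        if f[2]>Fstop: ok=True;break
    print(*[l for l in log],sep="\n"); print("stop",ok,"t",read_time_s())
    movel([p[0],p[1],.17],q,speed=.15)
    print("t",read_time_s())
E
python3 - <<'E'
from h import *
pose=np.load("pose.npy")
move_gripper(0.0,40); print(read_finger_gap(),read_time_s())
press("front",pose,.130,.112)
E
```

```text
-3.912360298764695e-06 1.8667
front [ 0.5002 -0.0601  0.    ] [ 0.6   0.2  -0.61  1.96  0.13  1.03  0.91] t 1.8667
(129.0, np.float64(129.4), [0.3, -0.9, -0.8])
(128.0, np.float64(127.9), [0.7, -0.8, -0.7])
(127.0, np.float64(126.9), [0.3, -0.3, -0.6])
(126.0, np.float64(125.9), [0.0, -0.5, -0.2])
(125.0, np.float64(124.9), [0.2, -0.3, -0.1])
(124.0, np.float64(123.9), [0.2, -0.4, -1.4])
(123.0, np.float64(122.9), [0.1, -1.5, -0.3])
(122.0, np.float64(121.9), [0.2, -1.4, 0.4])
(121.0, np.float64(120.9), [-0.4, -0.7, 0.2])
(120.0, np.float64(119.9), [0.1, -0.9, 0.6])
(119.0, np.float64(118.9), [-0.7, -0.3, 0.2])
(118.0, np.float64(117.9), [-0.2, -0.1, -0.1])
(117.0, np.float64(116.9), [-0.0, -0.2, -1.0])
(116.0, np.float64(115.9), [-0.2, -0.1, -0.5])
(115.0, np.float64(114.9), [0.2, 0.1, 0.1])
(114.0, np.float64(113.9), [-0.8, -0.2, -0.0])
(113.0, np.float64(112.9), [-0.9, -1.0, 0.2])
(112.0, np.float64(111.9), [0.7, -0.5, -0.6])
stop False t 9.35
t 9.8833
```

No contact down to a nominal tip height of 93 mm. I'll look with the tool down beside the rim.

```bash
python3 - <<'E'
from h import *
pose=np.load("pose.npy")
p,q,j=quat("front",pose)
movel([p[0],p[1],.125],q,speed=.15)
print(read_finger_gap(),read_eef_pos(),read_tcp_rot(),q)
for c in("top","scene","wrist"):
    im=read_camera(c); v=cv2.resize(im[:,:,::-1].copy(),None,fx=3,fy=3,interpolation=cv2.INTER_CUBIC)
    e=read_eef_pos(); 
    uv=proj(c,np.array([e,e-[0,0,.019]]))
    for k,col in enumerate([(0,255,255),(0,0,255)]): cv2.circle(v,tuple(np.int32(uv[k]*3+1)),4,col,-1)
    u=np.array([640,480])*1.5 if c=="wrist" else uv[0]*3
    if c!="wrist": v=v[int(max(0,u[1]-300)):int(u[1]+300),int(max(0,u[0]-400)):int(u[0]+400)]
    else: v=cv2.resize(v,(640,480))
    cv2.imwrite(f"pics/a_{c}.png",v); cv2.imwrite(f"pics/raw_{c}1.png",im[:,:,::-1])
print(read_time_s())
E
```

```text
-0.00018842596715495523 [ 0.49907742 -0.05981404  0.12375601] [ 2.89653604e-01  9.57130213e-01  3.52067138e-05 -1.59484879e-03] [0.2897829 0.9570924 0.        0.       ]
10.4833
```

View pics/a_top.png

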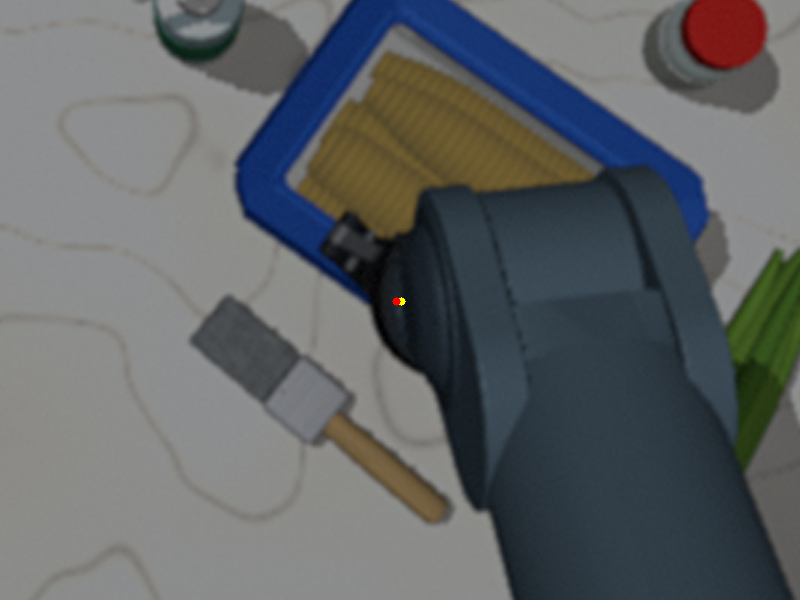

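View pics/a_scene.png

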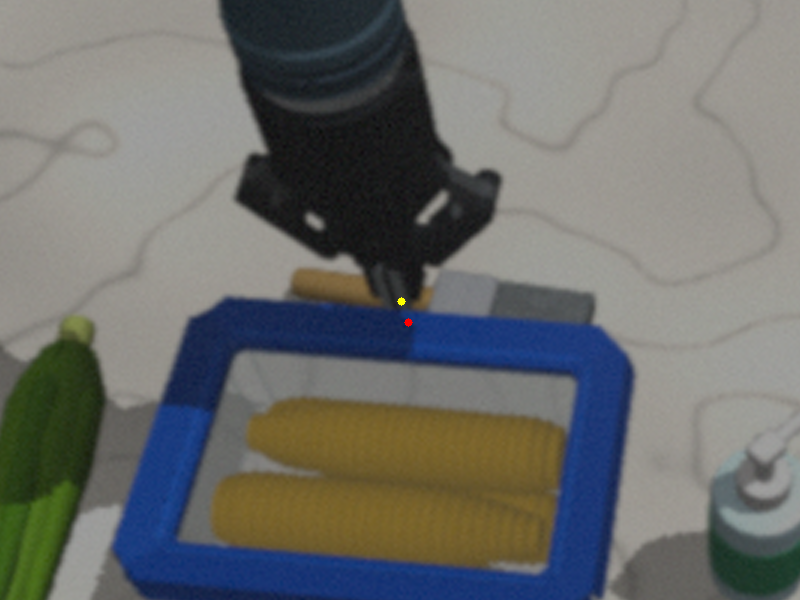

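View pics/a_wrist.png

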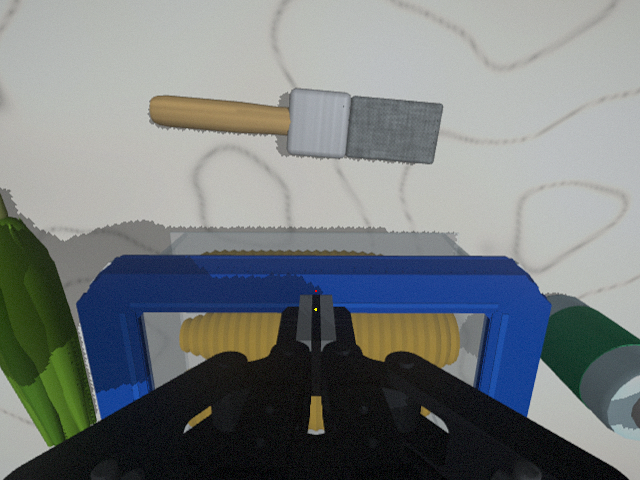

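The fingertip is over the middle of the front rim at (400,305) in the scene crop. It ends nearer the TCP than I assumed, so I'll go further down under force control.

```bash
python3 - <<'E'
from h import *
pose=np.load("pose.npy")
press("front",pose,.114,.096)
E
```

```text
front [ 0.5002 -0.0601  0.    ] [ 0.61  0.2  -0.62  1.96  0.14  1.03  0.91] t 10.4833
(113.0, np.float64(113.4), [-0.7, -0.5, 0.5])
(112.0, np.float64(111.9), [0.1, 0.9, -0.1])
(111.0, np.float64(110.9), [-0.3, 0.6, 0.1])
(110.0, np.float64(109.9), [-0.6, 0.4, -0.2])
(109.0, np.float64(108.9), [-0.3, -0.5, 0.3])
(108.0, np.float64(107.9), [0.8, 0.6, -0.1])
(107.0, np.float64(106.9), [-0.7, -0.1, 0.2])
(106.0, np.float64(105.9), [-1.2, -0.2, 0.2])
(105.0, np.float64(104.9), [-0.4, 0.8, -0.8])
(104.0, np.float64(103.9), [-0.3, 0.9, 0.1])
(103.0, np.float64(102.9), [-0.5, 0.6, 0.3])
(102.0, np.float64(101.9), [-1.4, -0.0, -0.5])
(101.0, np.float64(101.1), [0.7, -0.5, 1.0])
(100.0, np.float64(100.6), [-1.7, -0.0, 4.7])
(99.0, np.float64(100.0), [-2.4, 0.1, 8.7])
(98.0, np.float64(99.3), [-4.0, 1.3, 10.5])
(97.0, np.float64(98.4), [-4.9, 1.0, 12.2])
(96.0, np.float64(97.0), [-5.2, 0.6, 10.2])
stop False t 16.2833
t 16.925
```

```bash
python3 - <<'E'
from h import *
pose=np.load("pose.npy")
print(read_eef_pos(),read_time_s())
for c in("scene","wrist"):
    im=read_camera(c); cv2.imwrite(f"pics/raw_{c}2.png",im[:,:,::-1])
    v=cv2.resize(im[:,:,::-1].copy(),None,fx=3,fy=3,interpolation=cv2.INTER_CUBIC)
    e=read_eef_pos(); uv=proj(c,np.array([e,e-[0,0,.019]]))
    for k,col in enumerate([(0,255,255),(0,0,255)]): cv2.circle(v,tuple(np.int32(uv[k]*3+1)),3,col,-1)
    for zo,col in((105,(0,255,255)),(98,(0,0,255))):
        cv2.polylines(v,[np.int32(3*proj(c,w(pose,sides(zo)[0]))+1)],True,col,1)
    u=proj(c,w(pose,[[-.07,0,.1]]))[0]*3
    v=v[int(max(0,u[1]-300)):int(u[1]+300),int(max(0,u[0]-400)):int(u[0]+400)]
    cv2.imwrite(f"pics/b_{c}.png",v)
E
```

```text
[ 0.49957839 -0.06028953  0.1692618 ] 16.925
```

View pics/b_scene.png

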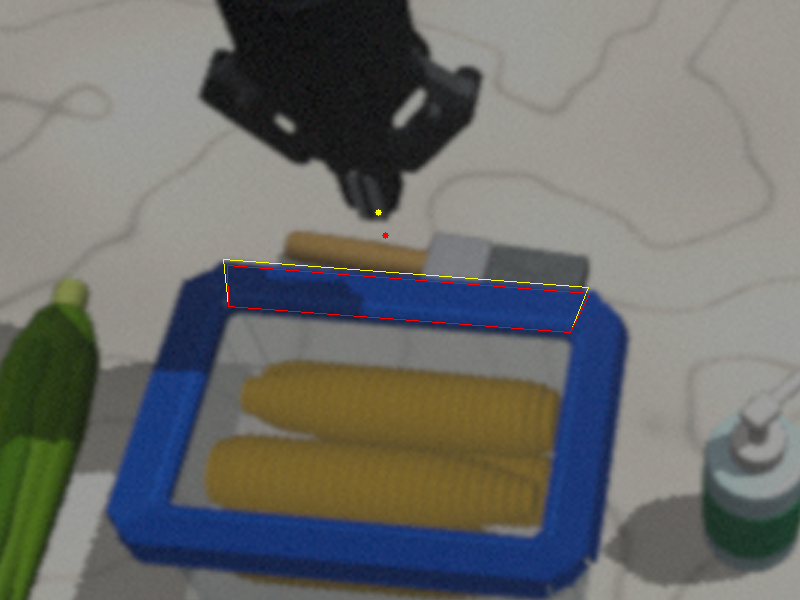

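View pics/b_wrist.png

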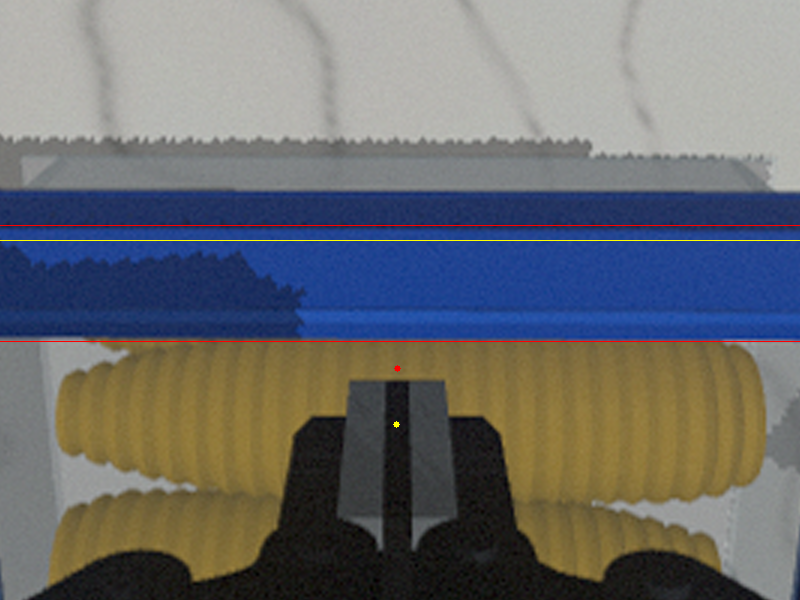

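View pics/raw_wrist2.png

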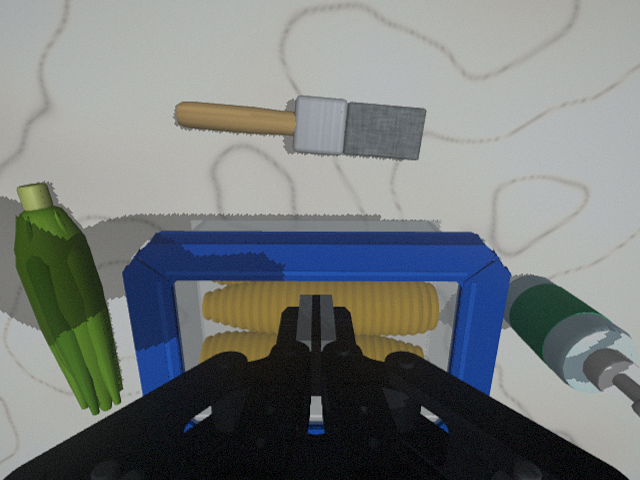

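```bash
python3 - <<'E'
from h import *
pose=np.load("pose.npy")
press("front",pose,.101,.087,Fstop=20)
im=read_camera("wrist"); cv2.imwrite(f"pics/raw_wrist3.png",im[:,:,::-1])
E
```

```text
front [ 0.5002 -0.0601  0.    ] [ 0.61  0.2  -0.62  1.96  0.14  1.03  0.91] t 17.025
(100.0, np.float64(100.3), [0.2, 0.1, -1.5])
(99.0, np.float64(98.9), [0.9, 0.7, -2.0])
(98.0, np.float64(97.9), [-0.1, 0.5, -1.5])
(97.0, np.float64(97.3), [0.5, 1.7, 1.7])
(96.0, np.float64(96.7), [-1.4, 0.6, 5.0])
(95.0, np.float64(95.3), [-0.7, 1.9, 2.9])
(94.0, np.float64(93.9), [-1.0, 1.9, 2.9])
(93.0, np.float64(93.8), [-3.3, 1.2, 8.1])
(92.0, np.float64(93.6), [-6.1, 1.5, 13.7])
(91.0, np.float64(93.4), [-7.4, 2.2, 19.6])
(90.0, np.float64(93.2), [-11.4, 2.4, 24.9])
stop True t 21.0667
t 21.75
```

View pics/raw_wrist3.png

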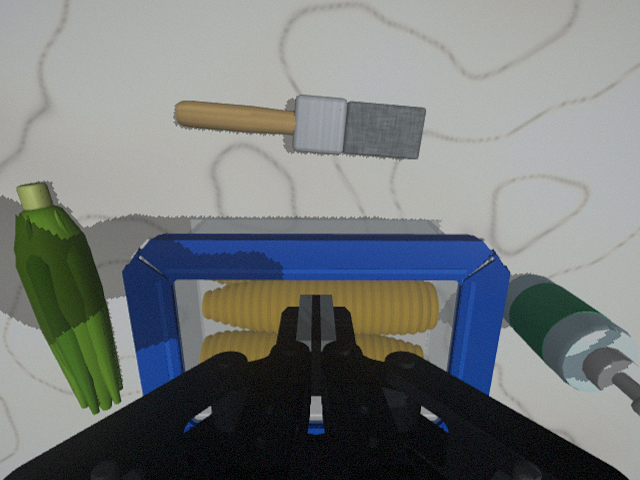

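The front clicked: force dropped from 5 N to 3 N, a hard stop followed at TCP 93.5 mm, and corner gaps now show at (145,250) and (484,262). Next is the right side, with coarser steps.

```bash
sed -i 's/speed=.12)/speed=.25)/; s/p\[1\],.19\],q)$/p[1],.165],q)/; s/speed=.02)/speed=.03)/; s/p\[1\],.17\],q,speed=.15/p[1],.165],q,speed=.25/' h.py; python3 - <<'E'
from h import *
pose=np.load("pose.npy")
press("right",pose,.1025,.087,Fstop=18,step=.0015)
im=read_camera("wrist"); cv2.imwrite(f"pics/raw_wrist4.png",im[:,:,::-1])
E
```

```text
right [ 0.5022 -0.196   0.    ] [ 0.58  0.26 -0.33  1.91  0.1   0.98 -0.38] t 21.8
(101.0, np.float64(101.5), [0.6, 0.9, -0.3])
(99.5, np.float64(99.4), [0.4, 1.3, -0.1])
(98.0, np.float64(98.1), [0.4, 1.2, 0.2])
(96.5, np.float64(97.3), [-2.0, 1.0, 4.6])
(95.0, np.float64(95.9), [-1.1, 0.9, 5.0])
(93.5, np.float64(93.9), [-1.3, -0.4, 3.9])
(92.0, np.float64(93.7), [-4.4, 0.8, 11.6])
(90.5, np.float64(93.4), [-7.0, 0.4, 19.0])
stop True t 25.5083
t 25.9583
```

View pics/raw_wrist4.png

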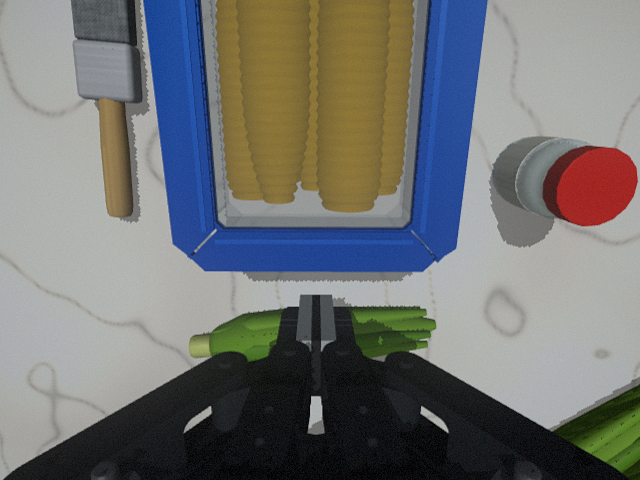

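The right side has the same hard stop at TCP 93.5 mm. On to the back, then the left, with a slower approach.

```bash
sed -i 's/p\[1\],z0\],q,speed=.25/p[1],z0],q,speed=.15/' h.py; python3 - <<'E'
from h import *
pose=np.load("pose.npy")
press("back",pose,.1035,.087,Fstop=18,step=.0015)
im=read_camera("wrist"); cv2.imwrite(f"pics/raw_wrist5.png",im[:,:,::-1])
E
```

```text
back [ 0.6284 -0.1455  0.    ] [ 0.6   0.5  -0.58  1.64  0.3   1.09  0.93] t 26.0083
(102.0, np.float64(102.2), [-1.1, -0.4, 0.3])
(100.5, np.float64(100.4), [-1.4, -1.5, -0.2])
(99.0, np.float64(99.8), [-2.6, 0.6, 5.4])
(97.5, np.float64(99.0), [-3.5, -0.0, 8.3])
(96.0, np.float64(97.8), [-4.1, -0.9, 9.1])
(94.5, np.float64(95.8), [-1.5, -1.4, 4.8])
(93.0, np.float64(93.9), [-1.3, -1.1, 5.5])
(91.5, np.float64(93.7), [-4.3, -1.4, 11.7])
(90.0, np.float64(93.5), [-6.0, -0.4, 17.1])
(88.5, np.float64(93.3), [-7.7, -1.0, 21.3])
stop True t 30.4
t 30.8583
```

View pics/raw_wrist5.png

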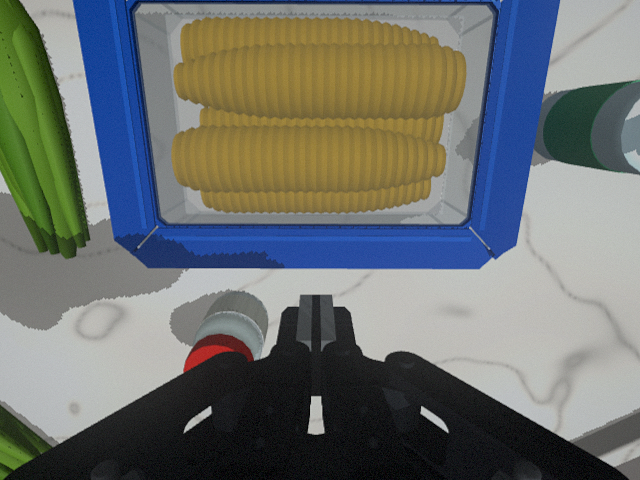

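The back gave a clear snap (9 N, then 5 N) and reached its stop. Now the left.

```bash
python3 - <<'E'
from h import *
pose=np.load("pose.npy")
press("left",pose,.103,.087,Fstop=18,step=.0015)
im=read_camera("wrist"); cv2.imwrite(f"pics/raw_wrist6.png",im[:,:,::-1])
im=read_camera("scene"); cv2.imwrite(f"pics/raw_scene6.png",im[:,:,::-1])
a=cv2.imread("pics/scene0.png")[180:325,110:320]; b=im[180:325,110:320,::-1]
cv2.imwrite("pics/cmp6.png",cv2.resize(np.vstack([a,b]),None,fx=2,fy=2,interpolation=cv2.INTER_CUBIC))
E
```

```text
left [ 0.6264 -0.0096  0.    ] [ 0.64  0.57 -0.92  1.68  0.49  1.14  2.14] t 30.9083
(101.5, np.float64(101.7), [-1.3, -0.7, -0.6])
(100.0, np.float64(100.0), [0.2, -0.1, 0.2])
(98.5, np.float64(99.4), [-2.4, -1.1, 4.6])
(97.0, np.float64(98.4), [-3.1, -1.0, 7.9])
(95.5, np.float64(97.1), [-3.4, -1.3, 7.6])
(94.0, np.float64(94.1), [-0.4, -0.1, 1.4])
(92.5, np.float64(93.8), [-3.0, 0.1, 7.1])
(91.0, np.float64(93.6), [-4.9, -1.5, 13.5])
(89.5, np.float64(93.4), [-7.5, -0.9, 18.7])
stop True t 34.9917
t 35.4417
```

View pics/raw_wrist6.png

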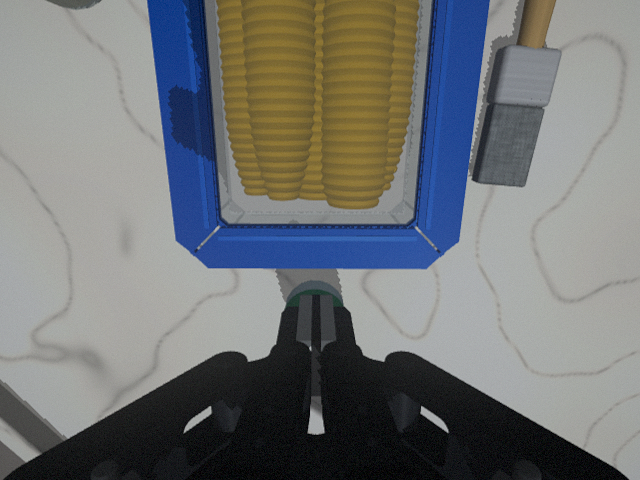

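View pics/cmp6.png

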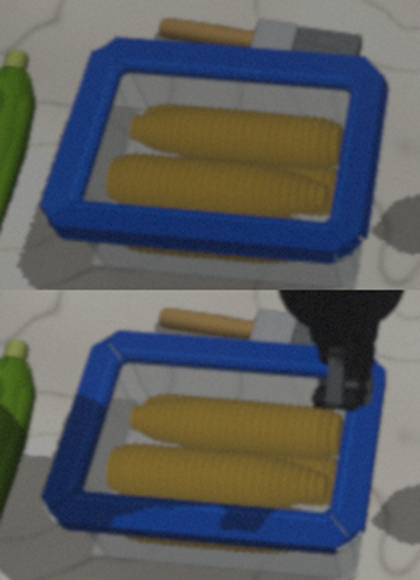

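All the corner seams are visible, and the box is where it was. The right side's click was less distinct in the force log, so I'll re-press it briefly to confirm.

```bash
python3 - <<'E'
from h import *
pose=np.load("pose.npy")
press("right",pose,.0985,.087,Fstop=15,step=.0015)
for c in("top","scene","wrist"):
    im=read_camera(c); cv2.imwrite(f"pics/raw_{c}7.png",im[:,:,::-1])
a=cv2.imread("pics/scene0.png")[180:325,110:320]; b=cv2.imread("pics/raw_scene7.png")[180:325,110:320]
cv2.imwrite("pics/cmp7.png",cv2.resize(np.vstack([a,b]),None,fx=2,fy=2,interpolation=cv2.INTER_CUBIC))
print(read_time_s())
E
```

```text
right [ 0.5022 -0.196   0.    ] [ 1.12  0.41 -0.98  1.89  0.39  1.05  2.54] t 35.5417
(97.0, np.float64(97.4), [0.6, -0.3, 0.9])
(95.5, np.float64(95.4), [0.8, -0.2, 0.4])
(94.0, np.float64(94.0), [0.6, -0.4, -0.3])
(92.5, np.float64(93.8), [-2.1, 0.7, 8.5])
(91.0, np.float64(93.6), [-6.4, 1.5, 16.0])
stop True t 38.4333
t 38.8833
39.0333
```

View pics/cmp7.png

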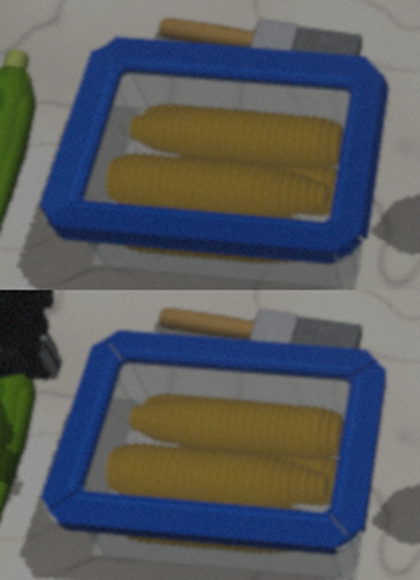

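View pics/raw_top7.png

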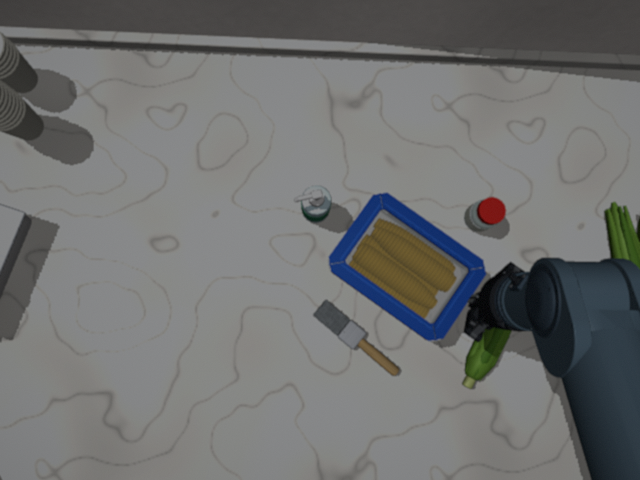

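View pics/raw_wrist7.png

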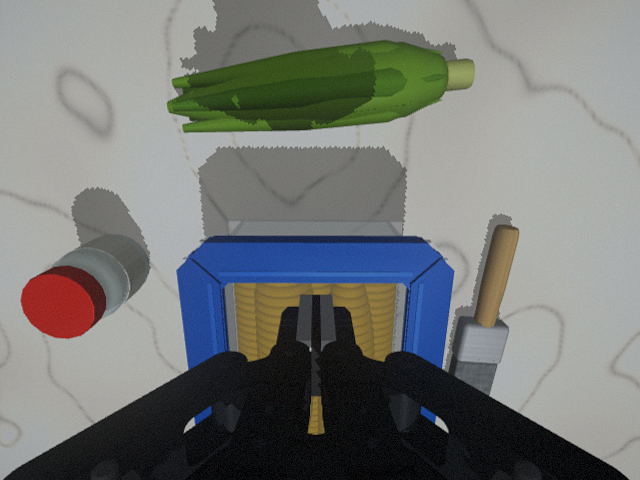

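The right side is shut: no contact until TCP 94 mm, then a stiff stop. All four seams are even, the box is where it was at (407,266), and the bystanders haven't moved. The arm is clear, so I'm handing in.

```bash
python3 -c "
from bench import *
print(read_ft_force()); sign_off(); print(read_time_s())"
```

```text
[-0.52646864  0.18258226  0.2556165 ]
the job is handed in; nothing more can be done
the job is handed in; nothing more can be done
```

I pressed the rim down with the closed fingertips in the order front, right, back, left, and handed the job in at about 39 s. All four sides appear fully shut.

- **Stops:** every side ended against a hard stop at the same height (TCP about 93.5 mm) under 16–25 N, with the fingers lifted clear afterwards.
- **Clicks:** the back and left each gave a clear snap in the force readings. The front took three descents because the fingertips end higher than I had assumed. The first touched nothing, the second went past the bead without reaching the stop, and the third shut it.
- **Right side:** its click did not show clearly in the force log, probably because it snapped during the fast approach. I pressed it again: nothing was touched until the shut height, then it met the hard stop.
- **Final pictures:** the rim looks flat with even corner seams. The box shows no visible shift from the first pictures, and neither do the bottle, jar, cob (partly hidden by the arm) and brush.

I did not re-press the front, back and left after releasing them. For those, the evidence is the force readings and the pictures.

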